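# Tidy the laundry counter: pegs, dosing caps and soap

### The job

Sort the five loose things on the laundry counter into their holders, in any order: lay both wooden clothes-pegs flat on the floor of the long rectangular tray, stand both white dosing caps upright (mouth up) on the floor of the round tray, and lay the bar of soap flat on the ribs inside the small ribbed soap dish, lengthwise. Leave the detergent bottle and the potted plant standing where they are.

Things in the scene. Friction and masses are not known exactly. Their poses are not given: they have to be found in the camera images.
- peg_a: dark wooden clothes-peg lying on its flat side, 74 long (own x) x 16 wide (own y) x 12 high, 14 g; a solid outline to grip across its width. Origin: centre of its underside; jaw end towards +x. One of two alike (both belong in the same tray), lying at any yaw on the counter.
- peg_b: dark wooden clothes-peg lying on its flat side, 74 long (own x) x 16 wide (own y) x 12 high, 14 g; a solid outline to grip across its width. Origin: centre of its underside; jaw end towards +x. One of two alike (both belong in the same tray), lying at any yaw on the counter.
- cap_a: white plastic dosing cap for detergent: an open round cup standing mouth up, 50 outside diameter, 45 high, wall 3, 30 g. Origin: centre of its underside, z up; yaw means nothing. One of two alike (both belong in the same tray). The five loose things lie in a row nearer the robot than the holders, centres at least 100 apart.
- cap_b: white plastic dosing cap for detergent: an open round cup standing mouth up, 50 outside diameter, 45 high, wall 3, 30 g. Origin: centre of its underside, z up; yaw means nothing. One of two alike (both belong in the same tray). The five loose things lie in a row nearer the robot than the holders, centres at least 100 apart.
- soap: olive-green bar of soap, 80 long (own x) x 50 wide (own y) x 28 high, about 120 g, lying flat at any yaw. Origin: centre of its underside, z up.
- peg_tray: long rectangular tray, outside 200 (own x) x 90 (own y), inside 190 x 80; floor 5 thick, rim 18 high above the counter, walls 5. Origin: centre of its underside, on the counter, z up. Room for the two pegs end to end along its x. Grey plastic, fixed to the counter; the three holders lie in a row, in any order.
- round_tray: round tray, 160 outside and 150 inside diameter; floor 5 thick, rim 18 high above the counter. Origin: centre of its underside, on the counter, z up; yaw means nothing. Room for the two caps side by side. Grey plastic, fixed to the counter; the three holders lie in a row, in any order.
- soap_dish: small rectangular soap dish, outside 120 (own x) x 84 (own y), inside 110 x 74; rim 14 high above the counter; on its floor five cross ribs whose tops are 8 above the counter, so the soap's underside comes to rest 8 up and its top stands 22 above the rim. Origin: centre of its underside, on the counter, z up. Grey plastic, fixed to the counter; the three holders lie in a row, in any order.
- bottle: bystander: blue detergent bottle with white cap, 76 diameter, 210 high, standing loose at the left of the work. Origin: centre of its underside.
- plant: bystander: small green plant in a black pot, 84 diameter, about 130 high, standing loose beyond the trays. Origin: centre of its underside.

How it is judged:
By the outcome, as a careful person would: the job done as asked, in the order asked, and still so for the second after the job is handed in, with the robot touching nothing.
It also fails if it takes over 120 s, if anything falls off the work surface, if the arm or the gripper's body presses on something with over 40 N, if the wrist force passes 120 N, or if a joint passes its speed limit or range.

### The arm

A 6-joint arm with a two-finger parallel gripper is mounted at the origin on the work surface. World frame = base frame: x ahead of the robot, y to its left, z up, the work surface at z = 0. Lengths are in m, angles in rad, forces in N, time in s.
With the tool pointing down it reaches from about 0.3 to 0.85 m from the base axis. Payload 5.4 kg.
Tool frame: the origin (TCP) lies at the very end of the fingers, on their centre line; the grasp point (between the pads) lies 19 mm behind it; y points along the fingers, z is the direction in which the jaws open and shut, and the axes are right-handed (so a half turn about y gives the same grasp; the last joint's range is limited). The gripper opens to 85 mm and grips with 20 to 120 N. Pads are 22 mm wide; open, the fingers measure 114 mm over their backs; the gripper's body (76 mm by 85 mm) begins 54 mm behind the grasp point. The pads swing forward as they close: fully open they stand 13 mm farther back than shut.
Start: joints at [1.027, 0.158, 1.597, -0, 1.386, -0.21], TCP at [0.188, 0.543, 0.231] pointing down, gripper open.
Joint ranges: [-2.91, 2.91], [-0.94, 2.29], [0.18, 2.7], [-1.29, 4.43], [0.17, 2.64], [-3, 3]. Speed limits (rad/s): [2.57, 2.57, 3.14, 3.14, 3.14, 3.14].

### API

Orientations are given as a 3x3 rotation matrix whose columns are the frame's x, y, z axes.
In Python, from bench import manip gives the robot as it stands.
- The arm moves only by the shell command python3 -m handwheel 'ROWS' [OPENING] [FORCE]. ROWS is JSON, a list of rows, each an object of numbers: "dx", "dy", "dz": the shift along the tool's x, y, z each as a share of 7.5 cm, from -1 to 1; "twist": the turn about the tool's y as a share of 360 degrees, from -1 to 1. In form: [{"dx": .., "dy": .., "dz": .., "twist": ..}, ...]. A call has 1 to 10 rows; each row shifts and turns the commanded pose from where the row before left it, along the tool's axes as they then stand; what a row does not reach is not made up. A row lasts 1/12 s, in which the tool goes at most 41.7 mm and 7.16 degrees, less where a joint would pass 70% of its speed; a pose out of reach is approached as far as the arm can. A call with a number of a shift or a turn outside -1 to 1 is refused whole. A call with a gripper value outside its range is refused whole. OPENING is the closure, from 0 (fully open) to 1 (shut), set as the call begins (- or left out, the last holds). The fingers move at their own pace and stop on an object; FORCE is the grip in N (left out, the last holds). Time passes only in rows, so rows that do not move let the fingers close. It gives the time, the measured TCP pose, the force and the opening at its end, in the units of the state.
- manip.get_state(): the state, without advancing time (a new reading comes with each control period).
- manip.read_camera(name): name is "side" or "top" or "wrist"; returns a dict with "image" (420x560x3 uint8, red, green, blue), "fx", "fy", "cx", "cy" (pixels), "extrinsics" (4x4, takes a point from camera to world coordinates); the wrist camera has in their place "T_tool_cam" (4x4, takes a point from camera to tool coordinates, whose origin is the TCP and whose axes are the tool frame's). Camera axes: x right, y down, z forward; pixel columns grow to the right and rows downward; lengths in m; the calibration is good to about 2 mm. A picture is of the moment at which its call begins: read the wrist's pose just before it. There is no depth.
- manip.hand_in(): hands the job in, once; it reports no verdict.
The state is a dict: "clock": time; "joint_pos": joint angles; "qvel": joint speeds; "tau": joint torques, N m; "tool_pos": TCP position; "tcp_rot": TCP orientation; "wrist_force": force on the tool from outside, world axes, zero at the start; "ft_torque": the same for the moment, N m; "gripper_width": finger opening in m.
Only numpy, scipy, OpenCV 4.12 (cv2) and the standard library are available. Lean on these libraries where they do the work, as an engineer would, in place of code of your own. Each camera call takes 0.05 s, during which the arm holds its last target. There are 200 camera calls.

## Working session

There is one attempt and no reset: what is moved stays moved. The work goes in short steps, Python scripts to look and compute and a shell command to move; the robot and the scene stay as the last step left them, time stands still between calls to the robot, and variables do not carry over. Pictures are saved under pics/ and viewed, about 12 in all and at most 16, crops included, and the job is handed in when it is done.

```bash
ls; mkdir -p pics; python3 - <<'E'
from bench import manip
import cv2,numpy as np
s=manip.get_state()
np.set_printoptions(precision=4,suppress=True)
for k,v in s.items(): print(k,np.array(v))
for n in("top","side"):
    c=manip.read_camera(n); cv2.imwrite(f"pics/{n}0.png",c["image"][:,:,::-1]); print(n,c["fx"],c["fy"],c["cx"],c["cy"]);print(c["extrinsics"])
c=manip.read_camera("wrist");print(c["T_tool_cam"],c["fx"])
E
```

```text
pics
clock 0.0
joint_pos [ 1.0269  0.1591  1.5983  0.      1.3862 -0.2101]
qvel [ 0.0011  0.0005  0.0004 -0.     -0.001   0.0001]
tau [ -0.0006 -39.6012 -33.1428  -0.0002   0.0087  -0.    ]
tool_pos [0.1881 0.5427 0.2303]
tcp_rot [[ 0.9448 -0.001   0.3276]
 [-0.3276 -0.0016  0.9448]
 [-0.0004 -1.     -0.0019]]
wrist_force [ 0.1101  0.7973 -0.4048]
ft_torque [ 0.006  -0.0072  0.0612]
gripper_width 0.08540402724823566
top 513.9255716286009 513.9255716286009 284.396384382676 207.44684256176117
[[-0.0069 -0.983   0.1834  0.3409]
 [-1.      0.006  -0.0054  0.1265]
 [ 0.0042 -0.1835 -0.983   1.4858]
 [ 0.      0.      0.      1.    ]]
side 489.776799359572 489.776799359572 271.9296768953017 212.00344401830534
[[ 0.7647 -0.5157  0.3863  0.1179]
 [-0.6442 -0.5976  0.4774 -0.485 ]
 [-0.0153 -0.6139 -0.7892  1.0146]
 [ 0.      0.      0.      1.    ]]
[[ 0.0005  0.9623  0.2719 -0.0698]
 [-0.0004 -0.2719  0.9623 -0.1423]
 [ 1.     -0.0006  0.0002 -0.0002]
 [ 0.      0.      0.      1.    ]] 352.4385025904022
```

View pics/top0.png

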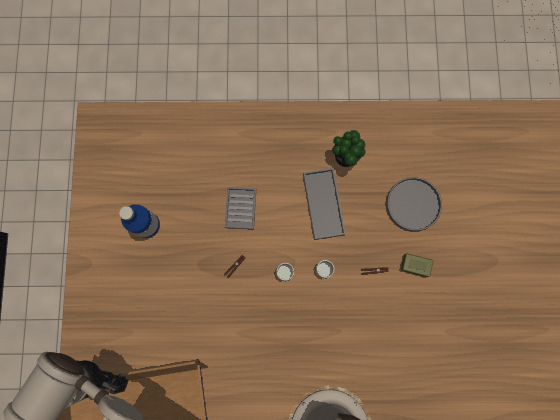

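View pics/side0.png

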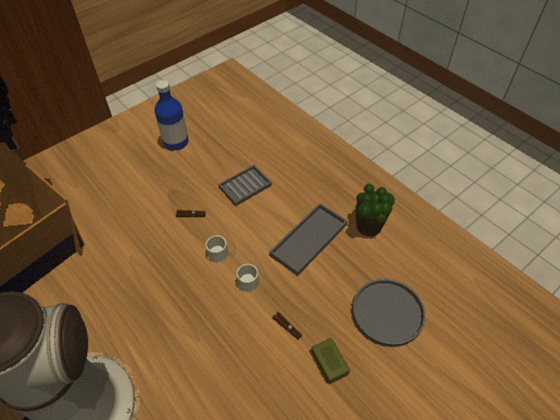

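The top view shows soap dish (241,209), peg tray (324,205), round tray (414,204), pegs (235,267) and (375,271), caps (285,272) and (324,269), soap (417,265). The bottle is at (140,222) and the plant at (348,148). The side view shows the same layout. I'll enlarge both to get corners.

```bash
python3 - <<'E'
import cv2
def crop(n,x,y,w,h,k,o):
    a=cv2.imread(f"pics/{n}.png")[y:y+h,x:x+w]; a=cv2.convertScaleAbs(a,alpha=1.5)
    a=cv2.resize(a,None,fx=k,fy=k,interpolation=cv2.INTER_CUBIC)
    for i in range(0,w,10): cv2.line(a,(i*k,0),(i*k,12 if (x+i)%50==0 else 5),(0,255,255),1)
    for i in range(0,h,10): cv2.line(a,(0,i*k),(12 if (y+i)%50==0 else 5,i*k),(0,255,255),1)
    for i in range(0,w,50): cv2.putText(a,str(x+i),(i*k,24),0,.4,(0,255,255))
    for i in range(0,h,50): cv2.putText(a,str(y+i),(14,i*k+5),0,.4,(0,255,255))
    cv2.imwrite(f"pics/{o}.png",a)
crop("top0",220,160,230,130,3,"topc"); crop("side0",170,150,265,240,3,"sidec")
E
sed -n 1,1p /dev/null; python3 -c "
import cv2
a=cv2.imread('pics/sidec.png');print(a.shape);cv2.imwrite('pics/sidec.png',a[:600])
a=cv2.imread('pics/topc.png');print(a.shape)"
```

```text
(720, 795, 3)
(390, 690, 3)
```

View pics/topc.png

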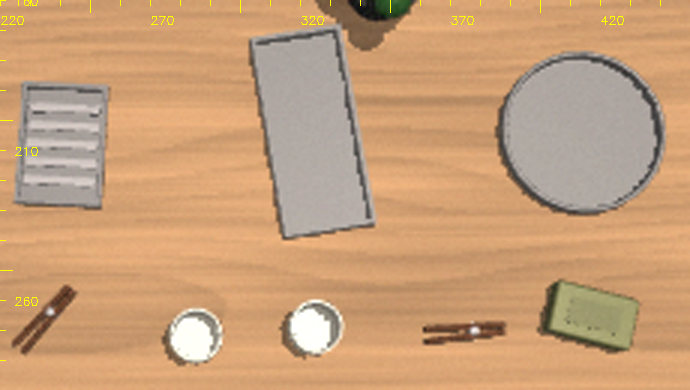

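View pics/sidec.png

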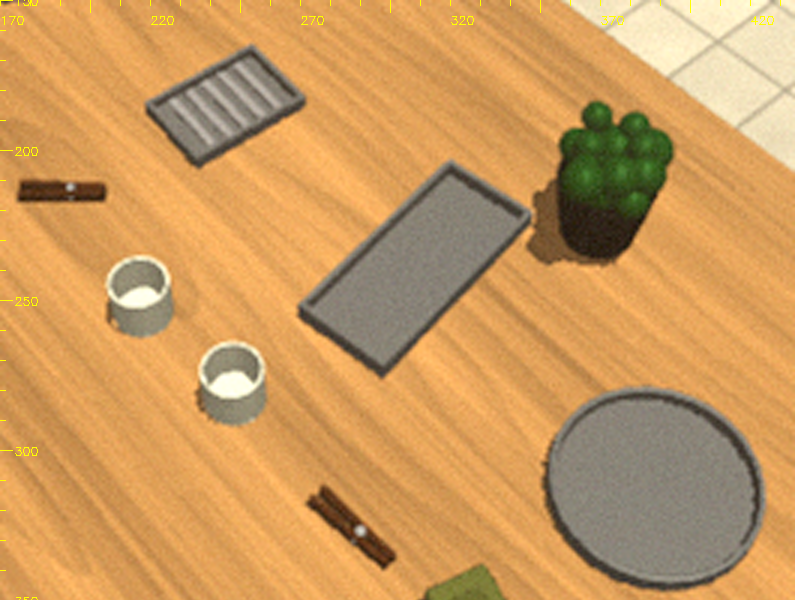

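```bash
cat > h.py <<'E'
from bench import manip
import cv2,numpy as np
np.set_printoptions(precision=4,suppress=True)
def P(c,E=None):
    K=np.array([[c["fx"],0,c["cx"]],[0,c["fy"],c["cy"]],[0,0,1.]])
    return K@np.linalg.inv(c["extrinsics"] if E is None else E)[:3]
def ray(c,E,uv,z):  # pixel -> point on plane z
    E=np.array(E);d=E[:3,:3]@[(uv[0]-c["cx"])/c["fx"],(uv[1]-c["cy"])/c["fy"],1];o=E[:3,3]
    return o+d*(z-o[2])/d[2]
def wE(s,c):
    T=np.eye(4);T[:3,:3]=s["tcp_rot"];T[:3,3]=s["tool_pos"];return T@c["T_tool_cam"]
E
python3 - <<'E'
from h import *
t=manip.read_camera("top");s=manip.read_camera("side")
D={'dish':([(23,84),(108,88),(101,208),(14,203)],[(251,46),(304,100),(197,163),(148,104)]),
'tray':([(251,40),(338,28),(374,223),(287,238)],[(450,163),(529,214),(381,374),(300,311)]),
'round':([(582,133)],[(655,486)]),
'pegA e,e,p':([(72,290),(19,347),(50,312)],[(106,192),(18,190),(70,187)]),
'cap':([(195,334),(315,326)],[(140,281),(232,366)]),
'pegB':([(424,335),(505,328),(474,330)],[(315,495),(390,562),(360,531)])}
for k,(a,b) in D.items():
    a=np.array(a,float).T/3+[[220],[160]];b=np.array(b,float).T/3+[[170],[150]]
    X=cv2.triangulatePoints(P(t),P(s),a,b);X=(X[:3]/X[3]).T
    print(k);print(X,X.mean(0))
    if len(X)>1: d=X[1]-X[0];print('len',np.linalg.norm(d),'yaw',np.degrees(np.arctan2(d[1],d[0])))
# soap
for n,c in(("top",t),("side",s)):
    hsv=cv2.cvtColor(c["image"],cv2.COLOR_RGB2HSV);m=cv2.inRange(hsv,(24,60,40),(45,255,255))
    if n=="top": m[:240]=0
    else: m[:320]=0;m[:,:300]=0
    N,l,st,ce=cv2.connectedComponentsWithStats(m);i=1+st[1:,4].argmax();print(n,st[i],ce[i])
    p=cv2.approxPolyDP(cv2.findContours((l==i).astype('u1'),0,2)[0][0],2,True);print(p[:,0].tolist())
E
```

```text
dish
[[0.6768 0.2843 0.0093]
 [0.6723 0.2011 0.008 ]
 [0.554  0.2075 0.0066]
 [0.5604 0.2912 0.0076]] [0.6159 0.246  0.0079]
len 0.08328239449684852 yaw -93.14192683650724
tray
[[ 0.7197  0.0599  0.0107]
 [ 0.7304 -0.0258  0.0138]
 [ 0.5369 -0.0564  0.0028]
 [ 0.5229  0.0282  0.0089]] [0.6275 0.0015 0.009 ]
len 0.08641942813323093 yaw -82.88635050229419
round
[[ 0.6247 -0.2626  0.0069]] [ 0.6247 -0.2626  0.0069]
pegA e,e,p
[[0.4751 0.2351 0.0045]
 [0.4194 0.2857 0.0056]
 [0.4531 0.2558 0.0102]] [0.4492 0.2589 0.0068]
len 0.07519993617724766 yaw 137.7083010281773
cap
[[0.4302 0.1175 0.0411]
 [0.4364 0.0058 0.0446]] [0.4333 0.0617 0.0429]
len 0.11187316909640824 yaw -86.81458534297798
pegB
[[ 0.4292 -0.1015  0.0021]
 [ 0.4351 -0.1786  0.006 ]
 [ 0.433  -0.148   0.0106]] [ 0.4324 -0.1427  0.0062]
len 0.07742730476188542 yaw -85.62544796526065
top [401 254  32  23 502] [416.8167 264.9542]
[[405, 254], [402, 270], [429, 275], [431, 260]]
side [312 338  38  45 927] [330.2287 359.9644]
[[330, 338], [313, 346], [312, 352], [326, 374], [326, 379], [332, 382], [346, 375], [349, 370]]
```

```bash
python3 -m handwheel '[{"dx":0.45,"dz":-0.245},{"dx":0.45,"dz":-0.245},{"dx":0.45,"dz":-0.245},{"dx":0.45,"dz":-0.245},{"dx":0.45,"dz":-0.245},{"dx":0.45,"dz":-0.245},{"dx":0.45,"dz":-0.245},{"dx":0.45,"dz":-0.245},{"dx":0.45,"dz":-0.245},{"dx":0.45,"dz":-0.245}]' 0
python3 -m handwheel '[{"dy":0.3,"twist":0.016},{"dy":0.3,"twist":0.016},{"dy":0.3,"twist":0.016},{"dy":0.3,"twist":0.016},{}, {}]'
cat >> h.py <<'E'
def snap(o):
    s=manip.get_state();c=manip.read_camera("wrist");cv2.imwrite(f"pics/{o}.png",c["image"][:,:,::-1])
    E=wE(s,c);np.savez(f"pics/{o}.npz",E=E,k=[c["fx"],c["fy"],c["cx"],c["cy"]],p=s["tool_pos"],R=s["tcp_rot"])
    return s,c,E
def load(o):
    d=np.load(f"pics/{o}.npz");return dict(zip(("fx","fy","cx","cy"),d["k"])),d["E"],d["p"],d["R"]
def report(target,zang):  # move needed in tool units; zang deg wanted of tool z (mod 180)
    s=manip.get_state();R=np.array(s["tcp_rot"]);p=np.array(s["tool_pos"])
    a=np.degrees(np.arctan2(R[1,2],R[0,2]));d=R.T@(np.array(target)-p)/.075
    tw=(a-zang+90)%180-90
    print("clock",round(s["clock"],2),"pos",p,"zang",round(a,1),"j6",round(s["joint_pos"][5],2),"| move dx,dy,dz",d,"twist",round(tw/360,4),"w",round(s["gripper_width"],4),"F",np.array(s["wrist_force"]))
E
python3 - <<'E'
from h import *
s,c,E=snap("w1");report([.449,.259,.004],47.7)
for n in [(.475,.235,.009),(.419,.286,.009),(.449,.259,.012)]:
    q=P(c,E)@[*n,1];print(q[:2]/q[2])
E
```

```text
clock 0.3 pos [0.1883 0.5431 0.231 ] zang 70.9 j6 -0.21 | move dx,dy,dz [ 4.5254  3.0274 -2.4381] twist 0.0644 w 0.0851 F [-0.0791 -0.7834  0.4801]
[129.0617 454.8668]
[146.1432 412.8145]
[136.1639 437.7507]$[0]: bad value
$[0]: bad value
```

View pics/w1.png

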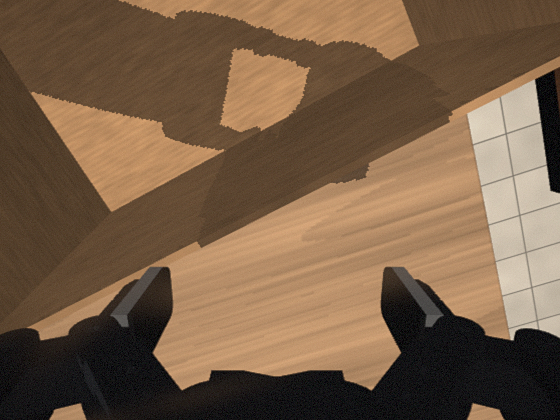

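The wrist picture shows only the wooden box under the start pose, and no move was made. The rows were refused, so I'll try all four keys in each.

```bash
python3 -m handwheel '[{"dx":0.45,"dy":0,"dz":-0.245,"twist":0},{"dx":0.45,"dy":0,"dz":-0.245,"twist":0},{"dx":0.45,"dy":0,"dz":-0.245,"twist":0},{"dx":0.45,"dy":0,"dz":-0.245,"twist":0},{"dx":0.45,"dy":0,"dz":-0.245,"twist":0},{"dx":0.45,"dy":0,"dz":-0.245,"twist":0},{"dx":0.45,"dy":0,"dz":-0.245,"twist":0},{"dx":0.45,"dy":0,"dz":-0.245,"twist":0},{"dx":0.45,"dy":0,"dz":-0.245,"twist":0},{"dx":0.45,"dy":0,"dz":-0.245,"twist":0}]' 0
python3 -m handwheel '[{"dx":0,"dy":0.3,"dz":0,"twist":0.016},{"dx":0,"dy":0.3,"dz":0,"twist":0.016},{"dx":0,"dy":0.3,"dz":0,"twist":0.016},{"dx":0,"dy":0.3,"dz":0,"twist":0.016},{"dx":0,"dy":0,"dz":0,"twist":0}]'
python3 - <<'E'
from h import *
s,c,E=snap("w2");report([.449,.259,.004],47.7)
for n in [(.475,.235,.009),(.419,.286,.009),(.449,.259,.012)]:
    q=P(c,E)@[*n,1];print(q[:2]/q[2])
E
```

```text
clock: 1.13
tool_pos: [0.4481, 0.2574, 0.2315]
tcp_rot: [[0.945, 0.0, 0.328], [-0.328, 0.0, 0.945], [0.0, -1.0, 0.0]]
wrist_force: [1.2, -0.0, -0.5]
gripper_width: 0.0855
clock: 1.55
tool_pos: [0.4438, 0.2578, 0.1365]
tcp_rot: [[0.739, -0.009, 0.673], [-0.673, -0.003, 0.739], [-0.005, -1.0, -0.008]]
wrist_force: [-1.1, 0.2, -0.1]
gripper_width: 0.0851
clock 1.6 pos [0.4451 0.2584 0.139 ] zang 47.9 j6 -0.55 | move dx,dy,dz [0.0385 1.8    0.0494] twist 0.0007 w 0.0853 F [0.2362 0.1572 0.325 ]
[283.2093 248.8682]
[283.6633 156.0265]
[283.7615 208.1578]
```

View pics/w2.png

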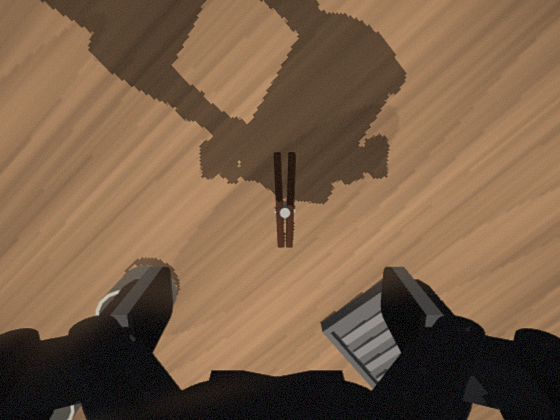

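The peg lies at (284,152)–(286,247), within about 1 px of the prediction, and the jaws are aligned. I'm going down to grasp it.

```bash
python3 -m handwheel '[{"dx":0.04,"dy":0.45,"dz":0.06,"twist":0},{"dx":0,"dy":0.45,"dz":0,"twist":0},{"dx":0,"dy":0.4,"dz":0,"twist":0},{"dx":0,"dy":0.3,"dz":0,"twist":0},{"dx":0,"dy":0.2,"dz":0,"twist":0},{"dx":0,"dy":0,"dz":0,"twist":0}]' 0.3 30
python3 -m handwheel '[{"dx":0,"dy":0,"dz":0,"twist":0},{"dx":0,"dy":0,"dz":0,"twist":0},{"dx":0,"dy":0,"dz":0,"twist":0},{"dx":0,"dy":0,"dz":0,"twist":0},{"dx":0,"dy":0,"dz":0,"twist":0},{"dx":0,"dy":0,"dz":0,"twist":0},{"dx":0,"dy":0,"dz":0,"twist":0},{"dx":0,"dy":0,"dz":0,"twist":0}]' 1 30
python3 -m handwheel '[{"dx":0,"dy":-0.2,"dz":0,"twist":0},{"dx":0,"dy":-0.4,"dz":0,"twist":0},{"dx":0,"dy":-0.4,"dz":0,"twist":0},{"dx":0,"dy":-0.2,"dz":0,"twist":0},{"dx":0,"dy":0,"dz":0,"twist":0}]'
python3 - <<'E'
from h import *
y=np.radians(9.1);x=np.array([np.cos(y),np.sin(y)])
for sgn in (1,-1):
    t=np.array([.628,.001])+sgn*.046*x;print(t);report([*t,.09],99.1)
E
```

```text
clock: 2.1
tool_pos: [0.4509, 0.26, 0.0047]
tcp_rot: [[0.743, -0.004, 0.669], [-0.669, -0.001, 0.743], [-0.002, -1.0, -0.004]]
wrist_force: [-1.2, -0.3, -0.7]
gripper_width: 0.0597
clock: 2.77
tool_pos: [0.454, 0.2609, 0.0084]
tcp_rot: [[0.742, 0.003, 0.671], [-0.671, 0.001, 0.742], [0.002, -1.0, 0.003]]
wrist_force: [-0.8, -0.1, 7.4]
gripper_width: 0.0147
clock: 3.18
tool_pos: [0.4557, 0.2615, 0.1014]
tcp_rot: [[0.742, 0.009, 0.671], [-0.671, 0.003, 0.742], [0.005, -1.0, 0.008]]
wrist_force: [-0.2, -0.3, 0.5]
gripper_width: 0.0148
[0.6734 0.0083]
clock 3.18 pos [0.4557 0.2615 0.1014] zang 47.9 j6 -0.54 | move dx,dy,dz [ 4.4169  0.1691 -0.5572] twist -0.1423 w 0.0148 F [-0.2336 -0.2906  0.4689]
[ 0.5826 -0.0063]
clock 3.18 pos [0.4557 0.2615 0.1014] zang 47.9 j6 -0.54 | move dx,dy,dz [ 3.6489  0.1577 -1.5136] twist -0.1423 w 0.0148 F [-0.2336 -0.2906  0.4689]
```

```bash
python3 - <<'E'
from h import *
t=manip.read_camera("top");s=manip.read_camera("side")
print(ray(s,s["extrinsics"],(370,231),0.0),ray(s,s["extrinsics"],(369,195),0.1),ray(t,t["extrinsics"],(349,148),0.1))
E
python3 -m handwheel '[{"dx":0.45,"dy":0,"dz":-0.06,"twist":0},{"dx":0.49,"dy":0,"dz":-0.06,"twist":0},{"dx":0.49,"dy":0,"dz":-0.06,"twist":0},{"dx":0.49,"dy":0,"dz":-0.06,"twist":0},{"dx":0.49,"dy":0,"dz":-0.06,"twist":0},{"dx":0.49,"dy":0,"dz":-0.06,"twist":0},{"dx":0.3,"dy":0,"dz":-0.06,"twist":0},{"dx":0.2,"dy":0,"dz":0,"twist":0}]'
python3 -m handwheel '[{"dx":0,"dy":0,"dz":0,"twist":-0.0195},{"dx":0,"dy":0,"dz":0,"twist":-0.0195},{"dx":0,"dy":0,"dz":0,"twist":-0.0195},{"dx":0,"dy":0,"dz":0,"twist":-0.0195},{"dx":0,"dy":0,"dz":0,"twist":-0.0195},{"dx":0,"dy":0,"dz":0,"twist":-0.0195},{"dx":0,"dy":0,"dz":0,"twist":-0.0195},{"dx":0,"dy":0,"dz":0,"twist":-0.0058},{"dx":0,"dy":0,"dz":0,"twist":0}]'
python3 - <<'E'
from h import *
report([.673,.008,.013],99.1)
report([.583,-.006,.013],99.1)
s,c,E=snap("w3")
for n in [(0.728,-.0155+.0017,.018),(.535,-.0564,.018),(.523,.028,.018),(.7197,.06,.018)]:
    q=P(c,E)@[*n,1];print(q[:2]/q[2])
E
```

```text
[ 0.7638 -0.0807  0.    ] [ 0.7773 -0.0455  0.1   ] [ 0.768  -0.0635  0.1   ]
clock: 3.95
tool_pos: [0.6203, 0.063, 0.0942]
tcp_rot: [[0.74, -0.003, 0.673], [-0.673, -0.0, 0.74], [-0.002, -1.0, -0.002]]
wrist_force: [0.5, 0.3, 0.3]
gripper_width: 0.0146
clock: 4.7
tool_pos: [0.6188, 0.0659, 0.0943]
tcp_rot: [[0.987, -0.003, -0.158], [0.158, 0.0, 0.987], [-0.003, -1.0, 0.001]]
wrist_force: [-0.3, -1.4, -0.0]
gripper_width: 0.0148
clock 4.7 pos [0.6188 0.0659 0.0943] zang 99.1 j6 -1.82 | move dx,dy,dz [ 0.5943  1.0807 -0.878 ] twist 0.0 w 0.0148 F [-0.2533 -1.3594 -0.0241]
clock 4.7 pos [0.6188 0.0659 0.0943] zang 99.1 j6 -1.82 | move dx,dy,dz [-0.6201  1.0848 -0.8723] twist 0.0 w 0.0148 F [-0.2533 -1.3594 -0.0241]
[143.0659 348.4578]
[87.7675 52.7892]
[236.7448  55.6004]
[245.7842 352.4568]
```

View pics/w3.png

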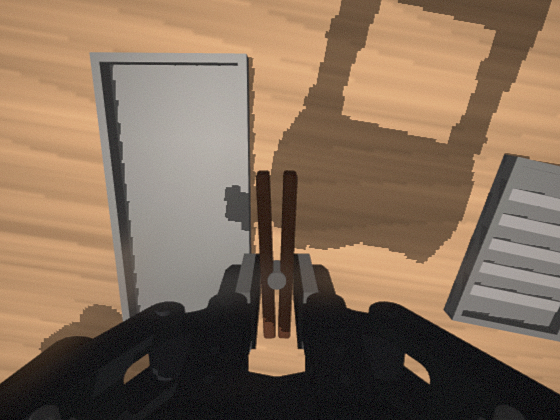

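```bash
python3 - <<'E'
from h import *
c,E,p,R=load("w3")
a,b,l,r=[ray(c,E,u,.018) for u in((91,53),(247,54),(125,290),(251,225))]
print(a,b,l,r,np.linalg.norm(a-b))
for u,v in((b,a),(l,a),(r,b)): d=u-v;print(np.degrees(np.arctan2(d[1],d[0])))
y=np.radians(9.1);x=np.array([np.cos(y),np.sin(y),0]);C=(a+b)/2+.1*x;print("C",C)
for s in(1,-1):
    t=C+s*.043*x;t[2]=.014;print(t);report(t,99.1)
# peg mid in image (at TCP height)
for u in((277,170),(277,337)): print(ray(c,E,u,p[2]))
E
```

```text
[ 0.5348 -0.0546  0.018 ] [0.5212 0.0337 0.018 ] [ 0.683  -0.0288  0.018 ] [0.6228 0.0503 0.018 ] 0.08930795489883496
98.75340267122012
9.887557637227152
9.252711033356197
C [0.6268 0.0054 0.018 ]
[0.6692 0.0122 0.014 ]
clock 4.75 pos [0.619  0.0659 0.0945] zang 99.0 j6 -1.82 | move dx,dy,dz [ 0.5526  1.0709 -0.8137] twist -0.0003 w 0.0145 F [-0.096  -0.2523  0.1742]
[ 0.5843 -0.0014  0.014 ]
clock 4.75 pos [0.619  0.0659 0.0945] zang 99.0 j6 -1.82 | move dx,dy,dz [-0.5941  1.0744 -0.8156] twist -0.0003 w 0.0145 F [-0.096  -0.2523  0.1742]
[0.5726 0.0591 0.0943]
[0.65   0.0715 0.0943]
```

```bash
python3 -m handwheel '[{"dx":0.2,"dy":0,"dz":-0.3,"twist":0},{"dx":0.2,"dy":0,"dz":-0.3,"twist":0},{"dx":0.18,"dy":0,"dz":-0.21,"twist":0},{"dx":0,"dy":0.3,"dz":0,"twist":0},{"dx":0,"dy":0.35,"dz":0,"twist":0},{"dx":0,"dy":0.25,"dz":0,"twist":0},{"dx":0,"dy":0.15,"dz":0,"twist":0},{"dx":0,"dy":0,"dz":0,"twist":0}]'
python3 -m handwheel '[{"dx":0,"dy":0,"dz":0,"twist":0},{"dx":0,"dy":0,"dz":0,"twist":0},{"dx":0,"dy":0,"dz":0,"twist":0},{"dx":0,"dy":0,"dz":0,"twist":0}]' 0.65
python3 -m handwheel '[{"dx":0,"dy":-0.3,"dz":0,"twist":0},{"dx":0,"dy":-0.5,"dz":0,"twist":0},{"dx":0,"dy":-0.5,"dz":0,"twist":0},{"dx":0,"dy":-0.3,"dz":0,"twist":0},{"dx":-0.5,"dy":0,"dz":0,"twist":0},{"dx":-0.5,"dy":0,"dz":0,"twist":0},{"dx":0,"dy":0,"dz":0,"twist":0}]'
python3 - <<'E'
from h import *
snap("w4"); report([.433,-.141,.14],4.4)
E
```

```text
clock: 5.42
tool_pos: [0.6707, 0.013, 0.0143]
tcp_rot: [[0.988, -0.005, -0.157], [0.157, 0.001, 0.988], [-0.005, -1.0, 0.002]]
wrist_force: [-0.3, -0.0, -0.1]
gripper_width: 0.0146
clock: 5.75
tool_pos: [0.6736, 0.0127, 0.019]
tcp_rot: [[0.988, 0.002, -0.157], [0.157, -0.0, 0.988], [0.002, -1.0, -0.001]]
wrist_force: [-0.3, 0.3, -0.5]
gripper_width: 0.0302
clock: 6.33
tool_pos: [0.5898, 0.0018, 0.1341]
tcp_rot: [[0.987, -0.012, -0.157], [0.157, 0.002, 0.988], [-0.012, -1.0, 0.004]]
wrist_force: [-1.7, 0.2, -1.8]
gripper_width: 0.0299
clock 6.38 pos [0.5937 0.0015 0.1357] zang 99.0 j6 -1.93 | move dx,dy,dz [-2.4147 -0.0467 -1.54  ] twist -0.2372 w 0.0299 F [ 0.9852  0.2602 -0.0336]
```

View pics/w4.png

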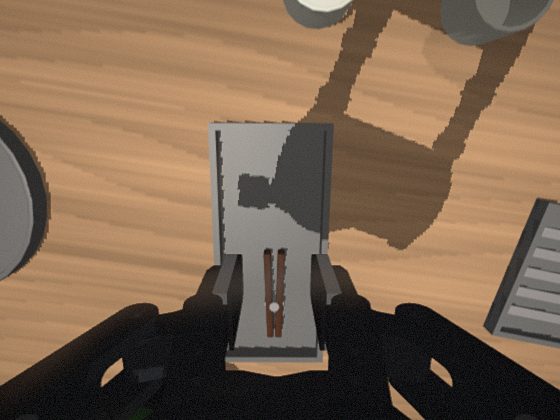

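Peg A lies flat in the far half of the tray, from (275,250) to (275,336). Next is peg B.

```bash
python3 -m handwheel '[{"dx":-0.4,"dy":0,"dz":-0.25,"twist":0},{"dx":-0.4,"dy":0,"dz":-0.25,"twist":0},{"dx":-0.4,"dy":0,"dz":-0.26,"twist":0},{"dx":-0.4,"dy":0,"dz":-0.26,"twist":0},{"dx":-0.4,"dy":0,"dz":-0.26,"twist":0},{"dx":-0.41,"dy":0,"dz":-0.26,"twist":0}]' 0.3
python3 -m handwheel '[{"dx":0,"dy":0,"dz":0,"twist":0.0195},{"dx":0,"dy":0,"dz":0,"twist":0.0195},{"dx":0,"dy":0,"dz":0,"twist":0.0195},{"dx":0,"dy":0,"dz":0,"twist":0.0195},{"dx":0,"dy":0,"dz":0,"twist":0.0195},{"dx":0,"dy":0,"dz":0,"twist":0.0195},{"dx":0,"dy":0,"dz":0,"twist":0.0195}]'
python3 -m handwheel '[{"dx":0,"dy":0,"dz":0,"twist":0.0195},{"dx":0,"dy":0,"dz":0,"twist":0.0195},{"dx":0,"dy":0,"dz":0,"twist":0.0195},{"dx":0,"dy":0,"dz":0,"twist":0.0195},{"dx":0,"dy":0,"dz":0,"twist":0.0195},{"dx":0,"dy":0,"dz":0,"twist":0.0195},{"dx":0,"dy":0,"dz":0,"twist":0.0093},{"dx":0,"dy":0,"dz":0,"twist":0},{"dx":0,"dy":0,"dz":0,"twist":0}]'
python3 - <<'E'
from h import *
s,c,E=snap("w5"); report([.432,-.140,.009],4.4)
for n in [(.4292,-.1015,.009),(.4351,-.1786,.009),(.433,-.148,.012)]:
    q=P(c,E)@[*n,1];print(q[:2]/q[2])
E
```

```text
clock: 6.88
tool_pos: [0.4384, -0.1431, 0.1388]
tcp_rot: [[0.987, 0.003, -0.158], [0.158, -0.002, 0.987], [0.002, -1.0, -0.002]]
wrist_force: [0.1, -0.7, 0.3]
gripper_width: 0.0598
clock: 7.47
tool_pos: [0.4396, -0.1423, 0.1388]
tcp_rot: [[0.761, 0.002, 0.648], [-0.648, -0.001, 0.761], [0.003, -1.0, 0.0]]
wrist_force: [0.1, 0.5, 0.5]
gripper_width: 0.0596
clock: 8.22
tool_pos: [0.4393, -0.1421, 0.1384]
tcp_rot: [[0.08, 0.002, 0.997], [-0.997, -0.001, 0.08], [0.001, -1.0, 0.002]]
wrist_force: [0.2, 0.3, -0.2]
gripper_width: 0.0599
clock 8.27 pos [ 0.4391 -0.142   0.1382] zang 4.6 j6 -0.66 | move dx,dy,dz [-0.0355  1.7229 -0.0939] twist 0.0005 w 0.0599 F [1.1482 0.7713 0.767 ]
[268.2965 148.8179]
[268.6147 243.7048]
[268.7238 208.7746]
```

View pics/w5.png

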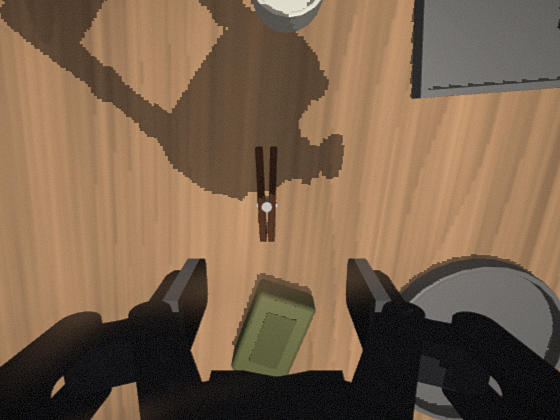

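Peg B lies at (266,148)–(267,241), about 2 px left of the prediction. I'm going down.

```bash
python3 -m handwheel '[{"dx":-0.05,"dy":0.4,"dz":-0.11,"twist":0},{"dx":0,"dy":0.45,"dz":0,"twist":0},{"dx":0,"dy":0.4,"dz":0,"twist":0},{"dx":0,"dy":0.3,"dz":0,"twist":0},{"dx":0,"dy":0.17,"dz":0,"twist":0},{"dx":0,"dy":0,"dz":0,"twist":0},{"dx":0,"dy":0,"dz":0,"twist":0}]' 0.3 30
python3 -m handwheel '[{"dx":0,"dy":0,"dz":0,"twist":0},{"dx":0,"dy":0,"dz":0,"twist":0},{"dx":0,"dy":0,"dz":0,"twist":0},{"dx":0,"dy":0,"dz":0,"twist":0},{"dx":0,"dy":0,"dz":0,"twist":0},{"dx":0,"dy":0,"dz":0,"twist":0},{"dx":0,"dy":0,"dz":0,"twist":0}]' 1 30
python3 -m handwheel '[{"dx":0,"dy":-0.2,"dz":0,"twist":0},{"dx":0,"dy":-0.4,"dz":0,"twist":0},{"dx":0,"dy":-0.4,"dz":0,"twist":0},{"dx":0,"dy":-0.3,"dz":0,"twist":0},{"dx":0,"dy":0,"dz":0,"twist":0}]'
python3 -m handwheel '[{"dx":0,"dy":0,"dz":0,"twist":-0.0195},{"dx":0,"dy":0,"dz":0,"twist":-0.0195},{"dx":0,"dy":0,"dz":0,"twist":-0.0195},{"dx":0,"dy":0,"dz":0,"twist":-0.0195},{"dx":0,"dy":0,"dz":0,"twist":-0.0195},{"dx":0,"dy":0,"dz":0,"twist":-0.0195},{"dx":0,"dy":0,"dz":0,"twist":-0.0195}]'
python3 -m handwheel '[{"dx":0,"dy":0,"dz":0,"twist":-0.0195},{"dx":0,"dy":0,"dz":0,"twist":-0.0195},{"dx":0,"dy":0,"dz":0,"twist":-0.0195},{"dx":0,"dy":0,"dz":0,"twist":-0.0195},{"dx":0,"dy":0,"dz":0,"twist":-0.0195},{"dx":0,"dy":0,"dz":0,"twist":-0.0195},{"dx":0,"dy":0,"dz":0,"twist":-0.0095},{"dx":0,"dy":0,"dz":0,"twist":0},{"dx":0,"dy":0,"dz":0,"twist":0}]'
python3 - <<'E'
from h import *
snap("w6"); report([.584,-.001,.018],99.1)
E
```

```text
clock: 8.85
tool_pos: [0.4298, -0.1385, 0.0085]
tcp_rot: [[0.079, -0.001, 0.997], [-0.997, 0.001, 0.079], [-0.001, -1.0, -0.001]]
wrist_force: [-0.0, -0.2, 0.5]
gripper_width: 0.0598
clock: 9.43
tool_pos: [0.4307, -0.1391, 0.0097]
tcp_rot: [[0.078, 0.002, 0.997], [-0.997, -0.001, 0.078], [0.001, -1.0, 0.002]]
wrist_force: [-0.8, 1.9, 7.2]
gripper_width: 0.0147
clock: 9.85
tool_pos: [0.4331, -0.1406, 0.1113]
tcp_rot: [[0.078, 0.009, 0.997], [-0.997, -0.006, 0.078], [0.006, -1.0, 0.008]]
wrist_force: [0.8, -0.9, 1.0]
gripper_width: 0.0141
clock: 10.43
tool_pos: [0.4294, -0.1383, 0.1054]
tcp_rot: [[0.808, -0.001, 0.589], [-0.589, 0.0, 0.808], [-0.001, -1.0, -0.0]]
wrist_force: [0.5, -1.0, 0.5]
gripper_width: 0.0141
clock: 11.18
tool_pos: [0.4295, -0.1384, 0.1056]
tcp_rot: [[0.988, -0.001, -0.157], [0.157, 0.0, 0.988], [-0.001, -1.0, 0.0]]
wrist_force: [0.5, -0.4, 0.7]
gripper_width: 0.0142
clock 11.23 pos [ 0.4296 -0.1383  0.1057] zang 99.0 j6 -2.31 | move dx,dy,dz [2.3215 1.1683 1.4849] twist -0.0002 w 0.0142 F [0.7287 0.7734 0.1514]
```

```bash
python3 - <<'E'
from h import *
c,E,p,R=load("w4")
for u in((275,250),(275,336)): print(ray(c,E,u,.015))
for u in((209,123),(334,123)): print(ray(c,E,u,.018))
c,E,p,R=load("w6");I=cv2.imread("pics/w6.png")[140:360,200:360];cv2.imwrite("pics/w6c.png",cv2.resize(I,None,fx=2.5,fy=2.5))
q=P(c,E);Q=lambda X:(lambda a:a[:2]/a[2])(q@[*X,1])
x=R[:,0]
for d in(-.04,0,.04): print(d,Q(p+d*x))
E
```

```text
[0.6246 0.007  0.015 ]
[0.7019 0.0192 0.015 ]
[ 0.5351 -0.0548  0.018 ]
[0.5211 0.0333 0.018 ]
-0.04 [275.5878 186.2304]
0 [275.6853 274.9386]
0.04 [275.7701 352.0697]
```

View pics/w6c.png

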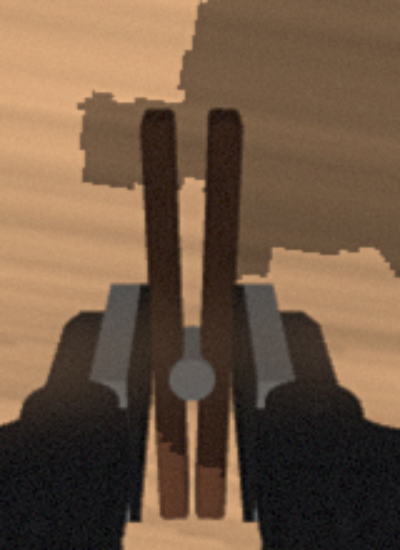

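```bash
python3 -m handwheel '[{"dx":0.4,"dy":0,"dz":0.25,"twist":0},{"dx":0.4,"dy":0,"dz":0.25,"twist":0},{"dx":0.4,"dy":0,"dz":0.25,"twist":0},{"dx":0.4,"dy":0,"dz":0.25,"twist":0},{"dx":0.4,"dy":0,"dz":0.25,"twist":0},{"dx":0.28,"dy":0,"dz":0.22,"twist":0},{"dx":0,"dy":0.3,"dz":0,"twist":0},{"dx":0,"dy":0.3,"dz":0,"twist":0},{"dx":0,"dy":0,"dz":0,"twist":0},{"dx":0,"dy":0,"dz":0,"twist":0}]'
python3 - <<'E'
from h import *
report([.581,-.003,.016],99.1)
E
```

```text
clock: 12.07
tool_pos: [0.5797, -0.0022, 0.0596]
tcp_rot: [[0.987, -0.004, -0.158], [0.158, 0.001, 0.987], [-0.004, -1.0, 0.001]]
wrist_force: [-0.8, 0.1, -1.0]
gripper_width: 0.0145
clock 12.07 pos [ 0.5797 -0.0022  0.0596] zang 99.1 j6 -1.94 | move dx,dy,dz [ 0.0181  0.5814 -0.0147] twist -0.0 w 0.0145 F [-0.8144  0.1343 -1.0045]
```

```bash
python3 -m handwheel '[{"dx":0.02,"dy":0.28,"dz":-0.015,"twist":0},{"dx":0,"dy":0.2,"dz":0,"twist":0},{"dx":0,"dy":0.1,"dz":0,"twist":0},{"dx":0,"dy":0,"dz":0,"twist":0},{"dx":0,"dy":0,"dz":0,"twist":0}]'
python3 -m handwheel '[{"dx":0,"dy":0,"dz":0,"twist":0},{"dx":0,"dy":0,"dz":0,"twist":0},{"dx":0,"dy":0,"dz":0,"twist":0},{"dx":0,"dy":0,"dz":0,"twist":0}]' 0.65
python3 -m handwheel '[{"dx":0,"dy":-0.3,"dz":0,"twist":0},{"dx":0,"dy":-0.5,"dz":0,"twist":0},{"dx":0,"dy":-0.5,"dz":0,"twist":0},{"dx":0,"dy":-0.4,"dz":0,"twist":0},{"dx":-0.2,"dy":0,"dz":0,"twist":0},{"dx":0,"dy":0,"dz":0,"twist":0},{"dx":0,"dy":0,"dz":0,"twist":0}]' 0
python3 - <<'E'
from h import *
snap("w7"); report([.430,.1175,.14],99.1)
E
```

```text
clock: 12.48
tool_pos: [0.5833, -0.0037, 0.0185]
tcp_rot: [[0.987, 0.001, -0.158], [0.158, -0.0, 0.987], [0.001, -1.0, -0.0]]
wrist_force: [-0.7, 0.3, -0.1]
gripper_width: 0.0145
clock: 12.82
tool_pos: [0.5833, -0.0035, 0.0183]
tcp_rot: [[0.987, 0.001, -0.159], [0.159, -0.0, 0.987], [0.001, -1.0, -0.0]]
wrist_force: [-0.4, -0.1, 0.5]
gripper_width: 0.0297
clock: 13.4
tool_pos: [0.5675, -0.0057, 0.1448]
tcp_rot: [[0.987, -0.0, -0.158], [0.158, 0.0, 0.987], [-0.0, -1.0, 0.0]]
wrist_force: [-0.6, 0.8, 0.0]
gripper_width: 0.0855
clock 13.45 pos [ 0.5673 -0.0056  0.144 ] zang 99.1 j6 -1.95 | move dx,dy,dz [-1.5478  0.0575  1.9102] twist 0.0001 w 0.0854 F [-0.3783  0.2462 -0.7801]
```

View pics/w7.png

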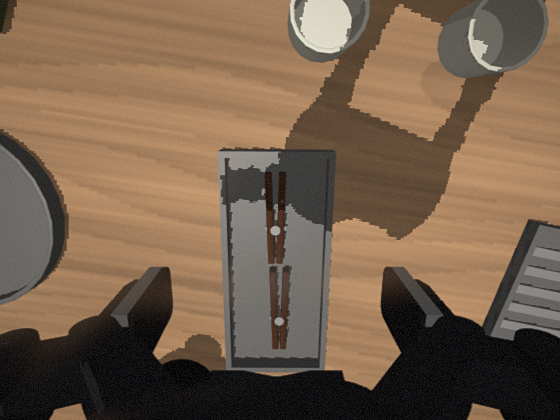

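Both pegs lie flat in the tray, from rows 172–263 and 266–348. Eleven pictures have been viewed so far. Cap A is next, keeping the same tool yaw.

```bash
python3 -m handwheel '[{"dx":-0.258,"dy":0,"dz":0.318,"twist":0},{"dx":-0.258,"dy":0,"dz":0.318,"twist":0},{"dx":-0.258,"dy":0,"dz":0.318,"twist":0},{"dx":-0.258,"dy":0,"dz":0.318,"twist":0},{"dx":-0.258,"dy":0,"dz":0.318,"twist":0},{"dx":-0.258,"dy":0,"dz":0.32,"twist":0},{"dx":0,"dy":0,"dz":0,"twist":0},{"dx":0,"dy":0,"dz":0,"twist":0}]'
python3 - <<'E'
from h import *
s,c,E=snap("w8"); report([.430,.1175,.018],99.1)
I=c["image"];g=I.min(2);m=((g>120)&(I.max(2)-g<40)).astype('u1')
N,l,st,ce=cv2.connectedComponentsWithStats(m)
print([(st[i].tolist(),ce[i]) for i in range(1,N) if st[i,4]>300])
q=P(c,E)
for z in(0.003,.045):
    p=[(lambda a:a[:2]/a[2])(q@[.430+.025*np.cos(t),.1175+.025*np.sin(t),z,1]) for t in np.linspace(0,6.28,40)];p=np.array(p);print(z,p.min(0),p.max(0))
E
```

```text
clock: 14.12
tool_pos: [0.4293, 0.1181, 0.1437]
tcp_rot: [[0.987, -0.002, -0.161], [0.161, -0.0, 0.987], [-0.002, -1.0, 0.0]]
wrist_force: [1.0, -0.1, 0.5]
gripper_width: 0.0854
clock 14.17 pos [0.4304 0.1174 0.1442] zang 99.2 j6 -1.74 | move dx,dy,dz [-0.0031  1.6831  0.0026] twist 0.0003 w 0.0856 F [ 0.3302 -0.8423 -0.0749]
[([83, 160, 71, 69, 1611], array([125.9957, 189.9261])), ([260, 200, 36, 21, 370], array([276.0351, 211.2   ]))]
0.003 [244.8281 169.8169] [305.2696 228.4463]
0.045 [239.7976 179.4135] [309.983 246.736]
```

View pics/w8.png

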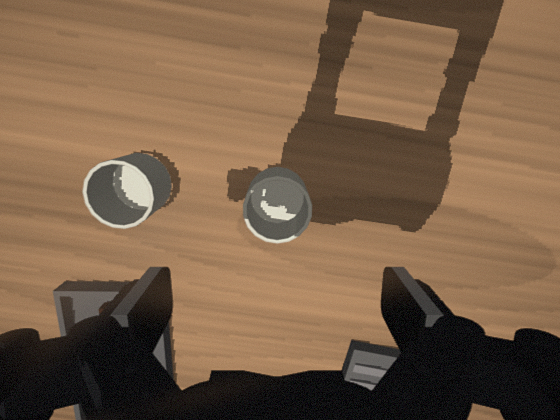

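Cap A's rim spans about (244–312, 175–243), within 4 px of the prediction. Cap B's rim is centred at (119,194). I'll grasp cap A with only 25 N, since it is a thin cup.

```bash
python3 -m handwheel '[{"dx":-0.03,"dy":0.4,"dz":0.03,"twist":0},{"dx":0,"dy":0.45,"dz":0,"twist":0},{"dx":0,"dy":0.4,"dz":0,"twist":0},{"dx":0,"dy":0.3,"dz":0,"twist":0},{"dx":0,"dy":0.1,"dz":0,"twist":0},{"dx":0,"dy":0,"dz":0,"twist":0},{"dx":0,"dy":0,"dz":0,"twist":0}]' 0 25
python3 -m handwheel '[{"dx":0,"dy":0,"dz":0,"twist":0},{"dx":0,"dy":0,"dz":0,"twist":0},{"dx":0,"dy":0,"dz":0,"twist":0},{"dx":0,"dy":0,"dz":0,"twist":0},{"dx":0,"dy":0,"dz":0,"twist":0},{"dx":0,"dy":0,"dz":0,"twist":0}]' 1 25
python3 - <<'E'
from h import *
report([.43,.117,.018],99.1)
c,E,p,R=load("w8");print("cap2",ray(c,E,(119,194.5),.045),"cap1",ray(c,E,(278,208.5),.045))
c,E,p,R=load("w7")
# round tray right edge rim in w7
print(ray(c,E,(68,215),.018),ray(c,E,(0,131),.018))
E
python3 -m handwheel '[{"dx":0,"dy":-0.2,"dz":0,"twist":0},{"dx":0,"dy":-0.4,"dz":0,"twist":0},{"dx":0,"dy":-0.4,"dz":0,"twist":0},{"dx":0,"dy":-0.4,"dz":0,"twist":0},{"dx":0,"dy":-0.2,"dz":0,"twist":0},{"dx":0,"dy":0,"dz":0,"twist":0},{"dx":0,"dy":0,"dz":0,"twist":0}]'
python3 - <<'E'
from h import *
x=np.array([.988,.156]);C=np.array([.624,-.262])
for s in(1,-1): report([*(C+s*.037*x),.14],99.1)
E
```

```text
clock: 14.75
tool_pos: [0.4291, 0.1186, 0.0217]
tcp_rot: [[0.987, 0.0, -0.158], [0.158, -0.0, 0.987], [0.0, -1.0, -0.0]]
wrist_force: [0.1, 0.6, 0.6]
gripper_width: 0.085
clock: 15.25
tool_pos: [0.4294, 0.1191, 0.0229]
tcp_rot: [[0.987, 0.003, -0.159], [0.159, -0.0, 0.987], [0.003, -1.0, -0.001]]
wrist_force: [-1.8, -0.5, 5.7]
gripper_width: 0.0496
clock 15.25 pos [0.4294 0.1191 0.0229] zang 99.1 j6 -1.73 | move dx,dy,dz [ 0.0035  0.0651 -0.0285] twist 0.0001 w 0.0496 F [-1.7559 -0.5014  5.6733]
cap2 [0.4335 0.0073 0.045 ] cap1 [0.4257 0.119  0.045 ]
[ 0.6033 -0.1675  0.018 ] [ 0.5452 -0.2175  0.018 ]
clock: 15.83
tool_pos: [0.4288, 0.1191, 0.1423]
tcp_rot: [[0.987, 0.003, -0.159], [0.159, -0.0, 0.987], [0.003, -1.0, -0.0]]
wrist_force: [0.8, 0.7, -0.3]
gripper_width: 0.0499
clock 15.83 pos [0.4288 0.1191 0.1423] zang 99.1 j6 -1.73 | move dx,dy,dz [ 2.2561  0.0389 -5.4321] twist 0.0001 w 0.0499 F [ 0.7732  0.7128 -0.2728]
clock 15.83 pos [0.4288 0.1191 0.1423] zang 99.1 j6 -1.73 | move dx,dy,dz [ 1.2692  0.0361 -5.4292] twist 0.0001 w 0.0499 F [ 0.7732  0.7128 -0.2728]
```

```bash
python3 -m handwheel '[{"dx":0.174,"dy":0,"dz":-0.418,"twist":0},{"dx":0.174,"dy":0,"dz":-0.418,"twist":0},{"dx":0.174,"dy":0,"dz":-0.418,"twist":0},{"dx":0.174,"dy":0,"dz":-0.418,"twist":0},{"dx":0.174,"dy":0,"dz":-0.418,"twist":0},{"dx":0.174,"dy":0,"dz":-0.418,"twist":0},{"dx":0.174,"dy":0,"dz":-0.418,"twist":0},{"dx":0.174,"dy":0,"dz":-0.418,"twist":0},{"dx":0.174,"dy":0,"dz":-0.418,"twist":0},{"dx":0.174,"dy":0,"dz":-0.418,"twist":0}]'
python3 -m handwheel '[{"dx":0.174,"dy":0,"dz":-0.418,"twist":0},{"dx":0.174,"dy":0,"dz":-0.418,"twist":0},{"dx":0.174,"dy":0,"dz":-0.418,"twist":0},{"dx":0,"dy":0,"dz":0,"twist":0},{"dx":0,"dy":0,"dz":0,"twist":0},{"dx":0,"dy":0,"dz":0,"twist":0}]'
python3 - <<'E'
from h import *
s,c,E=snap("w9"); report([.661,-.256,.027],99.1)
q=P(c,E);I=c["image"][:,:,::-1].copy()
for z in(.018,):
  for t in np.linspace(0,6.28,60):
    a=q@[.624+.080*np.cos(t),-.262+.080*np.sin(t),z,1];a=a[:2]/a[2];cv2.circle(I,(int(a[0]),int(a[1])),1,(0,0,255),-1)
cv2.imwrite("pics/w9o.png",I)
E
```

```text
clock: 16.67
tool_pos: [0.606, -0.1707, 0.1385]
tcp_rot: [[0.987, -0.004, -0.158], [0.158, 0.002, 0.987], [-0.003, -1.0, 0.002]]
wrist_force: [1.0, 1.2, 0.1]
gripper_width: 0.0496
clock: 17.17
tool_pos: [0.6591, -0.2554, 0.1388]
tcp_rot: [[0.987, -0.003, -0.159], [0.159, 0.002, 0.987], [-0.003, -1.0, 0.003]]
wrist_force: [-0.3, 0.3, -0.6]
gripper_width: 0.0497
clock 17.22 pos [ 0.6593 -0.2551  0.1396] zang 99.2 j6 -2.27 | move dx,dy,dz [ 0.0238  1.5017 -0.0193] twist 0.0002 w 0.0496 F [ 0.3715  0.2127 -0.6802]
```

View pics/w9o.png

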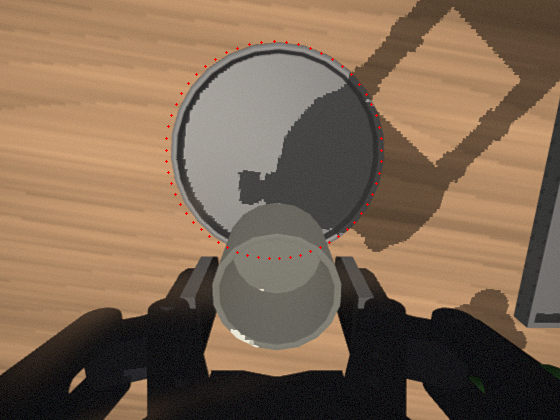

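The tray outline matches the overlay within about 3 px, and the cap hangs upright over the far half. I'm lowering it.

```bash
python3 -m handwheel '[{"dx":0.02,"dy":0.35,"dz":0,"twist":0},{"dx":0,"dy":0.4,"dz":0,"twist":0},{"dx":0,"dy":0.35,"dz":0,"twist":0},{"dx":0,"dy":0.2,"dz":0,"twist":0},{"dx":0,"dy":0.1,"dz":0,"twist":0},{"dx":0,"dy":0.06,"dz":0,"twist":0},{"dx":0,"dy":0,"dz":0,"twist":0},{"dx":0,"dy":0,"dz":0,"twist":0}]'
python3 -m handwheel '[{"dx":0,"dy":0,"dz":0,"twist":0},{"dx":0,"dy":0,"dz":0,"twist":0},{"dx":0,"dy":0,"dz":0,"twist":0},{"dx":0,"dy":0,"dz":0,"twist":0}]' 0.2
python3 -m handwheel '[{"dx":0,"dy":-0.2,"dz":0,"twist":0},{"dx":0,"dy":-0.4,"dz":0,"twist":0},{"dx":0,"dy":-0.5,"dz":0,"twist":0},{"dx":0,"dy":-0.4,"dz":0,"twist":0},{"dx":0,"dy":0,"dz":0,"twist":0},{"dx":0,"dy":0,"dz":0,"twist":0}]' 
python3 - <<'E'
from h import *
report([.432,.0065,.14],99.1)
E
```

```text
clock: 17.88
tool_pos: [0.6628, -0.2565, 0.0336]
tcp_rot: [[0.987, 0.002, -0.159], [0.159, -0.001, 0.987], [0.002, -1.0, -0.002]]
wrist_force: [0.7, 0.0, 0.2]
gripper_width: 0.0499
clock: 18.22
tool_pos: [0.6622, -0.2564, 0.0326]
tcp_rot: [[0.987, 0.001, -0.159], [0.159, -0.001, 0.987], [0.001, -1.0, -0.001]]
wrist_force: [-0.3, -0.2, 0.0]
gripper_width: 0.0682
clock: 18.72
tool_pos: [0.6637, -0.2572, 0.1492]
tcp_rot: [[0.987, 0.006, -0.159], [0.159, -0.004, 0.987], [0.006, -1.0, -0.005]]
wrist_force: [-0.5, -0.2, -1.1]
gripper_width: 0.068
clock 18.72 pos [ 0.6637 -0.2572  0.1492] zang 99.1 j6 -2.27 | move dx,dy,dz [-2.4922  0.0892  3.963 ] twist 0.0001 w 0.068 F [-0.5378 -0.1578 -1.1239]
```

```bash
python3 -m handwheel '[{"dx":-0.249,"dy":0,"dz":0.396,"twist":0},{"dx":-0.249,"dy":0,"dz":0.396,"twist":0},{"dx":-0.249,"dy":0,"dz":0.396,"twist":0},{"dx":-0.249,"dy":0,"dz":0.396,"twist":0},{"dx":-0.249,"dy":0,"dz":0.396,"twist":0},{"dx":-0.249,"dy":0,"dz":0.396,"twist":0},{"dx":-0.249,"dy":0,"dz":0.396,"twist":0},{"dx":-0.249,"dy":0,"dz":0.396,"twist":0},{"dx":-0.249,"dy":0,"dz":0.396,"twist":0},{"dx":-0.249,"dy":0,"dz":0.396,"twist":0}]' 0
python3 -m handwheel '[{"dx":0,"dy":0,"dz":0,"twist":0},{"dx":0,"dy":0,"dz":0,"twist":0},{"dx":0,"dy":0,"dz":0,"twist":0}]'
python3 - <<'E'
from h import *
report([.432,.0065,.022],99.1)
E
```

```text
clock: 19.55
tool_pos: [0.4279, 0.0088, 0.1431]
tcp_rot: [[0.987, -0.003, -0.158], [0.158, 0.001, 0.987], [-0.002, -1.0, 0.001]]
wrist_force: [0.2, 1.2, -0.2]
gripper_width: 0.085
clock: 19.8
tool_pos: [0.4302, 0.0073, 0.1441]
tcp_rot: [[0.987, -0.0, -0.159], [0.159, -0.0, 0.987], [-0.0, -1.0, -0.0]]
wrist_force: [0.8, -0.4, 0.2]
gripper_width: 0.085
clock 19.8 pos [0.4302 0.0073 0.1441] zang 99.1 j6 -2.0 | move dx,dy,dz [ 0.0224  1.6275 -0.0137] twist 0.0001 w 0.085 F [ 0.8138 -0.4317  0.2336]
```

```bash
python3 -m handwheel '[{"dx":0.03,"dy":0.4,"dz":-0.01,"twist":0},{"dx":0,"dy":0.43,"dz":0,"twist":0},{"dx":0,"dy":0.4,"dz":0,"twist":0},{"dx":0,"dy":0.3,"dz":0,"twist":0},{"dx":0,"dy":0.1,"dz":0,"twist":0},{"dx":0,"dy":0,"dz":0,"twist":0},{"dx":0,"dy":0,"dz":0,"twist":0}]' 0 25
python3 -m handwheel '[{"dx":0,"dy":0,"dz":0,"twist":0},{"dx":0,"dy":0,"dz":0,"twist":0},{"dx":0,"dy":0,"dz":0,"twist":0},{"dx":0,"dy":0,"dz":0,"twist":0},{"dx":0,"dy":0,"dz":0,"twist":0},{"dx":0,"dy":0,"dz":0,"twist":0}]' 1 25
python3 -m handwheel '[{"dx":0,"dy":-0.2,"dz":0,"twist":0},{"dx":0,"dy":-0.4,"dz":0,"twist":0},{"dx":0,"dy":-0.4,"dz":0,"twist":0},{"dx":0,"dy":-0.4,"dz":0,"twist":0},{"dx":0,"dy":-0.2,"dz":0,"twist":0},{"dx":0,"dy":0,"dz":0,"twist":0},{"dx":0,"dy":0,"dz":0,"twist":0}]'
python3 - <<'E'
from h import *
report([.586,-.267,.14],99.1)
E
```

```text
clock: 20.38
tool_pos: [0.4335, 0.0064, 0.0226]
tcp_rot: [[0.987, 0.0, -0.158], [0.158, -0.0, 0.987], [0.0, -1.0, -0.0]]
wrist_force: [0.6, 0.2, -0.2]
gripper_width: 0.0853
clock: 20.88
tool_pos: [0.4338, 0.0067, 0.0237]
tcp_rot: [[0.987, 0.003, -0.159], [0.159, -0.001, 0.987], [0.002, -1.0, -0.001]]
wrist_force: [-1.3, 0.6, 6.2]
gripper_width: 0.0499
clock: 21.47
tool_pos: [0.4332, 0.0069, 0.143]
tcp_rot: [[0.987, 0.003, -0.159], [0.159, -0.001, 0.987], [0.003, -1.0, -0.001]]
wrist_force: [-0.1, 0.3, -0.8]
gripper_width: 0.0499
clock 21.47 pos [0.4332 0.0069 0.143 ] zang 99.1 j6 -1.99 | move dx,dy,dz [ 1.4303  0.0482 -3.9298] twist 0.0001 w 0.0499 F [-0.1222  0.3278 -0.7626]
```

```bash
python3 -m handwheel '[{"dx":0.143,"dy":0,"dz":-0.393,"twist":0},{"dx":0.143,"dy":0,"dz":-0.393,"twist":0},{"dx":0.143,"dy":0,"dz":-0.393,"twist":0},{"dx":0.143,"dy":0,"dz":-0.393,"twist":0},{"dx":0.143,"dy":0,"dz":-0.393,"twist":0},{"dx":0.143,"dy":0,"dz":-0.393,"twist":0},{"dx":0.143,"dy":0,"dz":-0.393,"twist":0},{"dx":0.143,"dy":0,"dz":-0.393,"twist":0},{"dx":0.143,"dy":0,"dz":-0.393,"twist":0},{"dx":0.143,"dy":0,"dz":-0.393,"twist":0}]'
python3 -m handwheel '[{"dx":0,"dy":0,"dz":0,"twist":0},{"dx":0,"dy":0,"dz":0,"twist":0},{"dx":0,"dy":0,"dz":0,"twist":0}]'
python3 - <<'E'
from h import *
snap("w10");report([.586,-.267,.031],99.1)
E
```

```text
clock: 22.3
tool_pos: [0.5846, -0.2675, 0.1391]
tcp_rot: [[0.987, -0.003, -0.159], [0.159, 0.002, 0.987], [-0.003, -1.0, 0.003]]
wrist_force: [0.0, -0.5, 0.2]
gripper_width: 0.0497
clock: 22.55
tool_pos: [0.5841, -0.2659, 0.1399]
tcp_rot: [[0.987, -0.003, -0.159], [0.159, 0.002, 0.987], [-0.003, -1.0, 0.003]]
wrist_force: [-0.7, 0.7, 0.7]
gripper_width: 0.0494
clock 22.6 pos [ 0.5842 -0.2655  0.1404] zang 99.2 j6 -2.35 | move dx,dy,dz [ 0.0236  1.459  -0.0267] twist 0.0002 w 0.0497 F [-0.5693  0.6771 -0.0478]
```

View pics/w10.png

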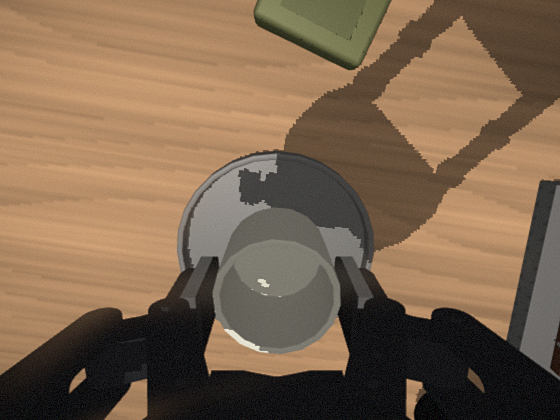

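The cap hangs upright over the near half, with the tray's near edge at row 152. Fourteen pictures have been viewed. I'm lowering the cap and then moving on to the soap.

```bash
python3 -m handwheel '[{"dx":0.02,"dy":0.35,"dz":0,"twist":0},{"dx":0,"dy":0.4,"dz":0,"twist":0},{"dx":0,"dy":0.35,"dz":0,"twist":0},{"dx":0,"dy":0.2,"dz":0,"twist":0},{"dx":0,"dy":0.12,"dz":0,"twist":0},{"dx":0,"dy":0.07,"dz":0,"twist":0},{"dx":0,"dy":0,"dz":0,"twist":0},{"dx":0,"dy":0,"dz":0,"twist":0}]'
python3 -m handwheel '[{"dx":0,"dy":0,"dz":0,"twist":0},{"dx":0,"dy":0,"dz":0,"twist":0},{"dx":0,"dy":0,"dz":0,"twist":0},{"dx":0,"dy":0,"dz":0,"twist":0}]' 0.2
python3 -m handwheel '[{"dx":0,"dy":-0.2,"dz":0,"twist":0},{"dx":0,"dy":-0.4,"dz":0,"twist":0},{"dx":0,"dy":-0.5,"dz":0,"twist":0},{"dx":0,"dy":-0.4,"dz":0,"twist":0},{"dx":-0.5,"dy":0,"dz":0,"twist":0},{"dx":-0.5,"dy":0,"dz":0,"twist":0},{"dx":-0.5,"dy":0,"dz":0,"twist":0},{"dx":0,"dy":0,"dz":0,"twist":0},{"dx":0,"dy":0,"dz":0,"twist":0}]' 0
python3 - <<'E'
from h import *
t=manip.read_camera("top");s=manip.read_camera("side")
a=np.array([(562,282),(638,300),(628,350),(551,328)],float)/3+[220,160]
X=np.array([ray(t,t["extrinsics"],u,.028) for u in a]);print(X,X.mean(0))
for e in(X[1]-X[0],X[2]-X[3],X[0]-X[3],X[1]-X[2]): print(np.linalg.norm(e),np.degrees(np.arctan2(e[1],e[0])))
st,c,E=snap("w11"); m=cv2.inRange(cv2.cvtColor(c["image"],cv2.COLOR_RGB2HSV),(24,60,20),(45,255,255))
N,l,q,ce=cv2.connectedComponentsWithStats(m);i=1+q[1:,4].argmax();k=cv2.findContours((l==i).astype('u1'),0,2)[0][0]
print(q[i],cv2.approxPolyDP(k,4,True)[:,0].tolist())
for x in [X.mean(0),*X]: v=P(c,E)@[*x,1];print("pred",v[:2]/v[2])
report(X.mean(0)+[0,0,-.016],99)
E
```

```text
clock: 23.27
tool_pos: [0.5874, -0.2668, 0.0315]
tcp_rot: [[0.987, 0.002, -0.159], [0.159, -0.001, 0.987], [0.001, -1.0, -0.001]]
wrist_force: [0.4, -0.6, 0.1]
gripper_width: 0.0498
clock: 23.6
tool_pos: [0.587, -0.2669, 0.0309]
tcp_rot: [[0.987, 0.001, -0.159], [0.159, -0.001, 0.987], [0.001, -1.0, -0.001]]
wrist_force: [-0.2, -0.7, 0.9]
gripper_width: 0.0683
clock: 24.35
tool_pos: [0.4743, -0.2847, 0.1436]
tcp_rot: [[0.988, 0.0, -0.157], [0.157, -0.0, 0.988], [0.0, -1.0, -0.0]]
wrist_force: [0.7, -0.2, 0.3]
gripper_width: 0.0855
[[ 0.4762 -0.2298  0.028 ]
 [ 0.4588 -0.3008  0.028 ]
 [ 0.412  -0.2886  0.028 ]
 [ 0.433  -0.2172  0.028 ]] [ 0.445  -0.2591  0.028 ]
0.07314588927156866 -103.82429857304051
0.0744191964287782 -106.41835733975574
0.045039939684888855 -16.20662070633837
0.04837389167208275 -14.623990690426895
[ 260  118  120   99 6911] [[285, 118], [260, 176], [351, 216], [379, 161]]
pred [317.6202 170.8156]
pred [347.4908 216.8313]
pred [259.0202 180.1573]
pred [285.605  118.6484]
pred [376.7857 163.7613]
clock 24.5 pos [ 0.4769 -0.285   0.1441] zang 99.2 j6 -2.49 | move dx,dy,dz [-0.3681  1.7594  0.4116] twist 0.0004 w 0.0855 F [-0.1488 -0.0295 -0.164 ]
```

The soap corners from the wrist view agree with the top view within 3 px at z=0.028. Its long axis is at about −105°, so the jaws need to turn to −15.4°.

```bash
python3 -m handwheel '[{"dx":-0.368,"dy":0,"dz":0.412,"twist":0},{"dx":0,"dy":0,"dz":0,"twist":0.0195},{"dx":0,"dy":0,"dz":0,"twist":0.0195},{"dx":0,"dy":0,"dz":0,"twist":0.0195},{"dx":0,"dy":0,"dz":0,"twist":0.0195},{"dx":0,"dy":0,"dz":0,"twist":0.0195},{"dx":0,"dy":0,"dz":0,"twist":0.0195},{"dx":0,"dy":0,"dz":0,"twist":0.0195},{"dx":0,"dy":0,"dz":0,"twist":0.0195}]'
python3 -m handwheel '[{"dx":0,"dy":0,"dz":0,"twist":0.0195},{"dx":0,"dy":0,"dz":0,"twist":0.0195},{"dx":0,"dy":0,"dz":0,"twist":0.0195},{"dx":0,"dy":0,"dz":0,"twist":0.0195},{"dx":0,"dy":0,"dz":0,"twist":0.0195},{"dx":0,"dy":0,"dz":0,"twist":0.0195},{"dx":0,"dy":0,"dz":0,"twist":0.0195},{"dx":0,"dy":0,"dz":0,"twist":0.0195},{"dx":0,"dy":0,"dz":0,"twist":0.0066},{"dx":0,"dy":0,"dz":0,"twist":0}]'
cat >> h.py <<'E'
def soap(o,z=.028):
    st,c,E=snap(o); m=cv2.inRange(cv2.cvtColor(c["image"],cv2.COLOR_RGB2HSV),(24,60,20),(45,255,255))
    N,l,q,ce=cv2.connectedComponentsWithStats(m);i=1+q[1:,4].argmax();k=cv2.findContours((l==i).astype('u1'),0,2)[0][0]
    print(q[i]);u=cv2.boxPoints(cv2.minAreaRect(k));X=np.array([ray(c,E,v,z) for v in u]);print(u.tolist(),X,X.mean(0))
    e=X[1]-X[0];f=X[2]-X[1];print(np.linalg.norm(e),np.degrees(np.arctan2(e[1],e[0])),np.linalg.norm(f),np.degrees(np.arctan2(f[1],f[0])));return X
E
python3 - <<'E'
from h import *
X=soap("w12");report([*X.mean(0)[:2],.012],-15.4)
E
```

```text
clock: 25.25
tool_pos: [0.4449, -0.2586, 0.1435]
tcp_rot: [[0.678, 0.001, 0.735], [-0.735, -0.001, 0.678], [0.001, -1.0, 0.0]]
wrist_force: [0.5, -0.6, -0.5]
gripper_width: 0.0856
clock: 26.08
tool_pos: [0.4448, -0.2585, 0.1434]
tcp_rot: [[-0.268, 0.001, 0.963], [-0.963, -0.001, -0.268], [0.0, -1.0, 0.001]]
wrist_force: [-0.3, 0.0, 0.2]
gripper_width: 0.0853
[ 243  148   66  104 6522]
[[243.0, 148.0], [308.0, 148.0], [308.0, 251.0], [243.0, 251.0]] [[ 0.4324 -0.2104  0.028 ]
 [ 0.4777 -0.223   0.028 ]
 [ 0.4581 -0.3006  0.028 ]
 [ 0.4089 -0.2869  0.028 ]] [ 0.4442 -0.2552  0.028 ]
0.047023450897259636 -15.57591525409812 0.08006475979485435 -104.1679501098323
clock 26.13 pos [ 0.4446 -0.2585  0.1433] zang -15.4 j6 -0.49 | move dx,dy,dz [-0.0418  1.751  -0.0184] twist -0.0001 w 0.0853 F [ 0.3292  0.3622 -0.3536]
```

```bash
python3 -m handwheel '[{"dx":-0.04,"dy":0.4,"dz":-0.02,"twist":0},{"dx":0,"dy":0.45,"dz":0,"twist":0},{"dx":0,"dy":0.4,"dz":0,"twist":0},{"dx":0,"dy":0.3,"dz":0,"twist":0},{"dx":0,"dy":0.18,"dz":0,"twist":0},{"dx":0,"dy":0,"dz":0,"twist":0},{"dx":0,"dy":0,"dz":0,"twist":0}]' 0 45
python3 -m handwheel '[{"dx":0,"dy":0,"dz":0,"twist":0},{"dx":0,"dy":0,"dz":0,"twist":0},{"dx":0,"dy":0,"dz":0,"twist":0},{"dx":0,"dy":0,"dz":0,"twist":0},{"dx":0,"dy":0,"dz":0,"twist":0},{"dx":0,"dy":0,"dz":0,"twist":0}]' 1 45
python3 -m handwheel '[{"dx":0,"dy":-0.2,"dz":0,"twist":0},{"dx":0,"dy":-0.4,"dz":0,"twist":0},{"dx":0,"dy":-0.4,"dz":0,"twist":0},{"dx":0,"dy":-0.4,"dz":0,"twist":0},{"dx":0,"dy":-0.3,"dz":0,"twist":0},{"dx":0,"dy":0,"dz":0,"twist":0},{"dx":0,"dy":0,"dz":0,"twist":0}]'
python3 -m handwheel '[{"dx":0,"dy":0,"dz":0,"twist":-0.0195},{"dx":0,"dy":0,"dz":0,"twist":-0.0195},{"dx":0,"dy":0,"dz":0,"twist":-0.0195},{"dx":0,"dy":0,"dz":0,"twist":-0.0195},{"dx":0,"dy":0,"dz":0,"twist":-0.0195},{"dx":0,"dy":0,"dz":0,"twist":-0.0195},{"dx":0,"dy":0,"dz":0,"twist":-0.0195},{"dx":0,"dy":0,"dz":0,"twist":-0.0195}]'
python3 -m handwheel '[{"dx":0,"dy":0,"dz":0,"twist":-0.0195},{"dx":0,"dy":0,"dz":0,"twist":-0.0195},{"dx":0,"dy":0,"dz":0,"twist":-0.0195},{"dx":0,"dy":0,"dz":0,"twist":-0.0195},{"dx":0,"dy":0,"dz":0,"twist":-0.0195},{"dx":0,"dy":0,"dz":0,"twist":-0.0195},{"dx":0,"dy":0,"dz":0,"twist":-0.0109},{"dx":0,"dy":0,"dz":0,"twist":0},{"dx":0,"dy":0,"dz":0,"twist":0}]'
python3 - <<'E'
from h import *
report([.615,.248,.145],86.8);report([.53,.2,.145],86.8)
E
```

```text
clock: 26.72
tool_pos: [0.443, -0.2549, 0.0128]
tcp_rot: [[-0.267, -0.001, 0.964], [-0.964, 0.001, -0.267], [-0.001, -1.0, -0.001]]
wrist_force: [1.0, 0.1, 0.5]
gripper_width: 0.0854
clock: 27.22
tool_pos: [0.4441, -0.2562, 0.0148]
tcp_rot: [[-0.268, 0.003, 0.963], [-0.963, -0.002, -0.268], [0.002, -1.0, 0.003]]
wrist_force: [-0.1, 1.1, 6.3]
gripper_width: 0.0486
clock: 27.8
tool_pos: [0.4436, -0.2558, 0.1421]
tcp_rot: [[-0.268, 0.003, 0.963], [-0.963, -0.002, -0.268], [0.002, -1.0, 0.003]]
wrist_force: [0.3, 0.0, -1.8]
gripper_width: 0.0486
clock: 28.47
tool_pos: [0.4416, -0.254, 0.1382]
tcp_rot: [[0.655, -0.003, 0.755], [-0.755, 0.003, 0.655], [-0.004, -1.0, -0.0]]
wrist_force: [-0.2, -0.1, -0.8]
gripper_width: 0.0492
clock: 29.22
tool_pos: [0.442, -0.2543, 0.1389]
tcp_rot: [[0.998, -0.002, 0.061], [-0.061, 0.002, 0.998], [-0.002, -1.0, 0.002]]
wrist_force: [0.1, 0.1, -2.2]
gripper_width: 0.0484
clock 29.22 pos [ 0.442  -0.2543  0.1389] zang 86.5 j6 -2.27 | move dx,dy,dz [ 1.8964 -0.0725  6.825 ] twist -0.0008 w 0.0484 F [ 0.0691  0.0843 -2.1504]
clock 29.22 pos [ 0.442  -0.2543  0.1389] zang 86.5 j6 -2.27 | move dx,dy,dz [ 0.804  -0.0713  6.1174] twist -0.0008 w 0.0484 F [ 0.0691  0.0843 -2.1504]
```

```bash
python3 -m handwheel '[{"dx":0.177,"dy":0,"dz":0.426,"twist":-0.0008},{"dx":0.177,"dy":0,"dz":0.426,"twist":0},{"dx":0.177,"dy":0,"dz":0.426,"twist":0},{"dx":0.177,"dy":0,"dz":0.426,"twist":0},{"dx":0.177,"dy":0,"dz":0.426,"twist":0},{"dx":0.177,"dy":0,"dz":0.426,"twist":0},{"dx":0.177,"dy":0,"dz":0.426,"twist":0},{"dx":0.177,"dy":0,"dz":0.426,"twist":0},{"dx":0.177,"dy":0,"dz":0.426,"twist":0},{"dx":0.177,"dy":0,"dz":0.426,"twist":0}]'
python3 -m handwheel '[{"dx":0.177,"dy":0,"dz":0.426,"twist":0},{"dx":0.177,"dy":0,"dz":0.426,"twist":0},{"dx":0.177,"dy":0,"dz":0.426,"twist":0},{"dx":0,"dy":0,"dz":0,"twist":0},{"dx":0,"dy":0,"dz":0,"twist":0},{"dx":0,"dy":0,"dz":0,"twist":0}]'
python3 - <<'E'
from h import *
X=soap("w13",.155);s,c,E=snap("w13")
report([.615,.248,.024],86.8)
q=P(c,E);I=c["image"][:,:,::-1].copy()
y=np.radians(-3.2);x=np.array([np.cos(y),np.sin(y)]);n=np.array([-x[1],x[0]])
for a,b in((1,1),(1,-1),(-1,-1),(-1,1)):
    v=q@[*(np.array([.615,.248])+a*.06*x+b*.042*n),.014,1];v=v[:2]/v[2];print(v);cv2.circle(I,(int(v[0]),int(v[1])),2,(0,0,255),-1)
cv2.imwrite("pics/w13o.png",cv2.convertScaleAbs(I,alpha=1.3))
E
```

```text
clock: 30.05
tool_pos: [0.5925, 0.0585, 0.1395]
tcp_rot: [[0.998, -0.002, 0.056], [-0.056, 0.0, 0.998], [-0.002, -1.0, -0.0]]
wrist_force: [0.3, -0.4, -1.4]
gripper_width: 0.0488
clock: 30.55
tool_pos: [0.6368, 0.1501, 0.1394]
tcp_rot: [[0.999, -0.002, 0.054], [-0.054, -0.001, 0.999], [-0.002, -1.0, -0.001]]
wrist_force: [-0.4, 0.5, -1.7]
gripper_width: 0.0489
[  214   182   126   186 21680]
[[214.0, 367.0], [214.0, 182.0], [339.0, 182.0], [339.0, 367.0]] [[0.6707 0.1217 0.155 ]
 [0.5908 0.1299 0.155 ]
 [0.5933 0.1755 0.155 ]
 [0.6736 0.1749 0.155 ]] [0.6321 0.1505 0.155 ]
0.08031238309510656 174.1220602183747 0.045686172687604776 86.8592855157796
clock 30.65 pos [0.637  0.1492 0.14  ] zang 86.8 j6 -1.47 | move dx,dy,dz [-0.3642  1.5466  1.2996] twist 0.0001 w 0.0488 F [-0.5129  0.892  -1.5256]
[447.8034 242.6651]
[344.1927 242.6327]
[352.9331  85.9939]
[469.8174  86.0239]
```

View pics/w13o.png

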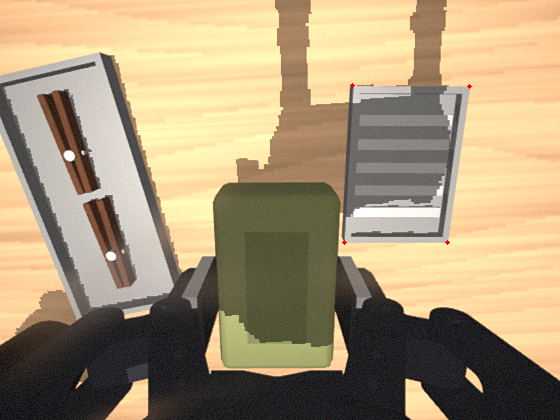

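The overlay of the dish corners lands on the rim within about 1 px, and the soap hangs level and parallel to the dish, with both pegs still flat. Its centre is about 4.5 mm behind the TCP along x, so I'll allow for that.

```bash
python3 -m handwheel '[{"dx":-0.1,"dy":0,"dz":0.4,"twist":0},{"dx":-0.1,"dy":0,"dz":0.45,"twist":0},{"dx":-0.1,"dy":0,"dz":0.45,"twist":0},{"dx":0,"dy":0.3,"dz":0,"twist":0},{"dx":0,"dy":0.4,"dz":0,"twist":0},{"dx":0,"dy":0.35,"dz":0,"twist":0},{"dx":0,"dy":0.2,"dz":0,"twist":0},{"dx":0,"dy":0,"dz":0,"twist":0},{"dx":0,"dy":0,"dz":0,"twist":0}]'
python3 - <<'E'
from h import *
report([.6195,.248,.0235],86.8)
E
```

```text
clock: 31.4
tool_pos: [0.62, 0.248, 0.0465]
tcp_rot: [[0.998, -0.001, 0.055], [-0.055, -0.0, 0.998], [-0.001, -1.0, -0.0]]
wrist_force: [-0.1, -0.9, -0.9]
gripper_width: 0.0484
clock 31.4 pos [0.62   0.248  0.0465] zang 86.9 j6 -1.32 | move dx,dy,dz [-0.0067  0.3071  0.    ] twist 0.0001 w 0.0484 F [-0.1052 -0.9399 -0.9452]
```

```bash
python3 -m handwheel '[{"dx":0,"dy":0.15,"dz":0,"twist":0},{"dx":0,"dy":0.1,"dz":0,"twist":0},{"dx":0,"dy":0.06,"dz":0,"twist":0},{"dx":0,"dy":0.01,"dz":0,"twist":0},{"dx":0,"dy":0,"dz":0,"twist":0},{"dx":0,"dy":0,"dz":0,"twist":0}]'
python3 -m handwheel '[{"dx":0,"dy":0,"dz":0,"twist":0},{"dx":0,"dy":0,"dz":0,"twist":0},{"dx":0,"dy":0,"dz":0,"twist":0},{"dx":0,"dy":0,"dz":0,"twist":0},{"dx":0,"dy":0,"dz":0,"twist":0}]' 0.2
python3 -m handwheel '[{"dx":0,"dy":-0.2,"dz":0,"twist":0},{"dx":0,"dy":-0.4,"dz":0,"twist":0},{"dx":0,"dy":-0.5,"dz":0,"twist":0},{"dx":0,"dy":-0.5,"dz":0,"twist":0},{"dx":0,"dy":-0.5,"dz":0,"twist":0},{"dx":-0.5,"dy":-0.2,"dz":0,"twist":0},{"dx":-0.5,"dy":0,"dz":0,"twist":0},{"dx":-0.5,"dy":0,"dz":0,"twist":0},{"dx":-0.5,"dy":0,"dz":0,"twist":0}]'
python3 -m handwheel '[{"dx":-0.5,"dy":0,"dz":0.2,"twist":0},{"dx":-0.5,"dy":0,"dz":0.2,"twist":0},{"dx":0,"dy":0,"dz":0,"twist":0},{"dx":0,"dy":0,"dz":0,"twist":0},{"dx":0,"dy":0,"dz":0,"twist":0}]'
python3 - <<'E'
from h import *
a=manip.read_camera("side")["image"][140:390,150:440,::-1];b=manip.read_camera("top")["image"][130:250,200:460,::-1]
a=cv2.resize(a,None,fx=1.4,fy=1.4,interpolation=2);b=cv2.resize(b,None,fx=1.5,fy=1.5,interpolation=2)
a=cv2.resize(a,(464,400));b=cv2.resize(b,(464,200*464//464+14))[:200]
a=cv2.convertScaleAbs(a,alpha=1.4);b=cv2.convertScaleAbs(b,alpha=1.4)
cv2.imwrite("pics/final.png",np.vstack([a,b]))
E
```

```text
clock: 31.9
tool_pos: [0.6204, 0.249, 0.023]
tcp_rot: [[0.999, 0.0, 0.054], [-0.054, 0.0, 0.999], [0.0, -1.0, 0.0]]
wrist_force: [0.2, 0.4, -2.0]
gripper_width: 0.0481
clock: 32.32
tool_pos: [0.6204, 0.2489, 0.023]
tcp_rot: [[0.999, 0.0, 0.053], [-0.053, 0.0, 0.999], [0.0, -1.0, 0.0]]
wrist_force: [-0.4, 0.0, -0.7]
gripper_width: 0.0686
clock: 33.07
tool_pos: [0.4693, 0.257, 0.197]
tcp_rot: [[0.999, 0.002, 0.054], [-0.054, 0.001, 0.999], [0.002, -1.0, 0.001]]
wrist_force: [-0.6, 0.3, 0.0]
gripper_width: 0.0682
clock: 33.48
tool_pos: [0.3979, 0.291, 0.1965]
tcp_rot: [[0.999, 0.002, 0.053], [-0.053, 0.0, 0.999], [0.002, -1.0, 0.001]]
wrist_force: [0.4, -0.2, -0.4]
gripper_width: 0.0681
```

View pics/final.png

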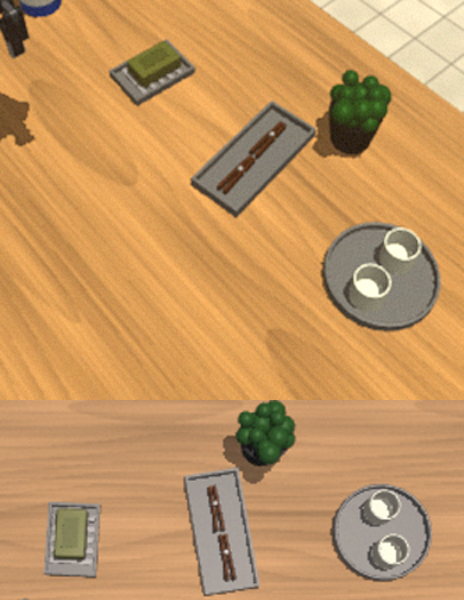

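The final picture shows both caps mouth up in the round tray, both pegs flat in the long tray, and the soap flat and lengthwise inside the dish rim. The plant is standing and the arm is clear, so I'm handing in.

```bash
python3 -c "
from bench import manip
print(manip.hand_in())"
```

```text
the job is handed in; nothing more can be done
None
```

All five things are in their holders, and I handed the job in at about 34 s on the robot's clock.

- **Pegs:** both lie flat, end to end, in the long tray.
- **Caps:** both stand mouth up, side by side, in the round tray.
- **Soap:** it lies flat and lengthwise in the ribbed dish, slightly left of centre but inside the rim. I judged "flat on the ribs" from the pictures, not from a measured height.
- **Bottle and plant:** the arm never went near the bottle, and the plant still stands in its place. The last pictures show only the foot of the bottle.

**Last checks:** I took side and top pictures after moving the arm clear, and they agree with each other. The highest wrist force in any reading was about 7.4 N, as the fingers closed.

**What disagreed or fell short:**
- The first two move calls were refused because the rows lacked some keys; nothing moved.
- Heights measured from the side and top cameras mostly read 1 to 15 mm below the stated ones. The wrist camera corrected the positions by up to about 4 mm.
- The first cap was released about 5 mm above the tray floor, but it landed upright.

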